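Clamp a die carrier with the slip-clutch screw

ROBOT

A 7-joint arm with a two-finger parallel gripper is mounted at the origin on the work surface. World frame = base frame: x ahead of the robot, y to its left, z up, the work surface at z = 0. Lengths are in m, angles in rad, forces in N, time in s.
With the tool pointing down it reaches from about 0.4 to 0.85 m from the base axis. Payload 4.5 kg.
Tool frame: the origin (TCP) lies where the fingers leave the gripper's body, on its centre line; the fingertips stand 64 mm ahead of it and the grasp point (between the pads) lies 45 mm ahead of it; z points along the fingers, y is the line along which they close (so a half turn about z gives the same grasp; the last joint's range is limited). The gripper opens to 88 mm and grips with 3 to 60 N. Pads are 18 mm wide; open, the fingers measure 123 mm over their backs; the gripper's body (75 mm by 187 mm) begins 45 mm behind the grasp point.
Start: joints at [-1.158, 0.689, -0.195, 1.565, 0.157, 0.902, -0.215], TCP at [0.231, 0.581, 0.303] pointing down, gripper open.
Joint ranges: [-3.01, 3.01], [-0.46, 2.08], [-1.47, 1.51], [0.13, 2.56], [-1, 4.14], [0.04, 2.09], [-2.66, 2.66]. Speed limits (rad/s): [2.57, 2.57, 3.14, 3.14, 3.14, 3.14, 3.14].

INTERFACE

Orientations are given as a unit quaternion [x, y, z, w].
In Python, from plant import r gives the robot as it stands.
- The arm moves only by the tool play_rows, never from a script. Its arguments are lists of equal length, an entry for each row: "translation": the shift along the tool's x, y, z in m, a list of three; "delta_rot": the turn, a rotation vector about the tool's x, y, z in degrees, a list of three; "grip": the opening, from -1 (shut) to 1 (fully open). In form: {"translation": [[x, y, z], ...], "delta_rot": [[rx, ry, rz], ...], "grip": [grip, ...]}. A call has 1 to 20 rows; each row shifts and turns the commanded pose from where the row before left it, along the tool's axes as they then stand; what a row does not reach is not made up. A row lasts 1/8 s, in which the tool goes at most 62.5 mm and 10.7 degrees, less where a joint would pass 70% of its speed; a pose out of reach is approached as far as the arm can. A call with a gripper value outside its range is refused whole. The fingers move at their own pace and stop on an object; "squeeze" is the grip in N (left out, the last holds). Time passes only in rows, so rows that do not move let the fingers close. It gives the time, the measured TCP pose, the force, the opening and the grip force at its end, in the units of the state.
- r.get_state(): the state, without advancing time (a new reading comes with each control period).
- r.snapshot(name): name is "side" or "top"; returns the picture (400x640x3 uint8, blue, green, red); there is no depth.
- r.get_calibration(name): a dict with "intrinsics" (3x3 intrinsics, pixels), "k1" (the pictures are not rectified: a ray, as slopes to the right and down, at radius r is drawn at 1 + k1 r^2 times it, then the intrinsics apply), "eye" and "rotation" of the camera in the world. Camera axes: x right, y up, looking along -z (the intrinsics and any distortion apply to the point x, -y, -z); pixel columns grow to the right and rows downward; lengths in m; the calibration is good to about 2 mm. A picture is of the moment at which its call begins. get_calibration takes no time and is no camera call.
- r.finish_job(): hands the job in; it is judged then, once.
Trained networks look in the newest picture that a camera, given by its name, has taken for a name from the list of things; names that differ only in an ending like _2 or _b are one class to them, and where a whole thing is asked for, a point or a joint stands for the part that bears it (a point fixed in the world has none). Each returns a list of dicts, best first, with "confidence" (0 to 1); they miss things now and then, are a little off and sometimes report something else, mostly with a low value. They report only what shows in the picture. A call takes as long as a camera call. They do not tell look-alikes from the thing itself.
- r.look_for(camera, target): "point" ([x, y, z] in m, in world coordinates, good to about 4 mm: the middle of the surface that is visible of it).
- r.silhouettes(camera, target): "pixels" (400x640 bool, what is visible of it).
The state is a dict: "clock": time; "q": joint angles; "qd": joint speeds; "joint_torque": joint torques, N m; "tool_pos": TCP position; "eef_rot": TCP orientation; "contact_force": force on the tool from outside, world axes, zero at the start; "moment": the same for the moment, N m; "opening": opening from 0.0 (shut) to 1.0 (fully open); "finger_force": force on a finger pad.
Only numpy, scipy, OpenCV 4.12 (cv2) and the standard library are available. Lean on these libraries where they do the work, as an engineer would, in place of code of your own. Each camera call takes 0.05 s, during which the arm holds its last target. There are 200 camera calls.

TASK

Slide the die carrier along its channel, gently and without bumping, until its nose rests against the stop at the far end. Then clamp it there: turn the black clutch cap on top of the clamp screw clockwise (seen from above), regripping as often as needed, until its clutch slips and the cap turns on while the knurled thimble below it stands still; let it slip a little (some 30 degrees), never as much as a quarter turn in all. Let go, and leave the tray, tweezers and jar where they are.

Things in the scene. Friction and masses are not known exactly. Their poses are not given: they have to be found in the camera images.
- fixture: Aluminium clamping fixture, fixed to the bench. Origin on the bench surface under the vertical axis of the clamp screw; x runs along the channel towards the stop, z up. Base plate x -120 to 70 mm, y -65 to 65, 12 mm thick. Steel rails x -115 to 40 mm, 8 mm thick, tops 28 mm above the bench, leave a channel 46 mm wide for the carrier.
- stop_face (a point): Middle of the face of the steel stop block that closes the channel, at channel-floor height, 40 mm along x from the fixture's origin; axes as the fixture's.
- stop_block: Steel stop block across the end of the channel, 14 x 62 x 24 mm (12 to 36 mm above the bench), fixed to the fixture; origin and axes coincide with the fixture's.
- bed: Polished, slippery steel floor and rails of the channel (friction about 0.2), floor 20 mm above the bench, fixed to the fixture; origin and axes coincide with the fixture's.
- carrier: Flat aluminium die carrier, loose, 0.13 to 0.25 kg, 150 x 43 x 10 mm, lying in the channel, nose (+x end) 25 to 55 mm short of the stop. Origin at the centre of its underside, x along its length to the nose, z up. At its other end stands a tab to grip: 20 mm along x, 12 mm along y, centred at x -65 mm, 10 to 42 mm above the underside (top 62 mm above the bench).
- nose (a point): Middle of the lower edge of the carrier's nose, 75 mm along x from the carrier's origin; when it is home it coincides with the stop face.
- tab_top (a point): Centre of the top face of the carrier's tab.
- bridge_top (a point): On the screw axis, centre of the top of the bridge over the channel, 86 mm above the bench; axes as the fixture's. Crossbar x -17 to 17, y -55 to 55 mm, 66 to 86 mm above the bench; posts at y 39 to 55 mm on both sides. Above it on the axis: knurled steel thimble, diameter 46 mm, 89 to 111 mm above the bench, then the black round clutch cap, diameter 36 mm, 113 to 150 mm.
- press_point (a point): On the screw axis at channel-floor height (20 mm above the bench). The spindle (foot diameter 14 mm) comes down here onto the carrier: 5 mm per radian of the thimble, clockwise lowers it; it does not turn, and thimble and cap do not rise or sink. At the start 4 to 16 mm of air, not measured, lies between foot and carrier. The screw stays where it is left.
- cap_grip (a point): On the axis of the clutch cap, at the height to grip it, 136 mm above the bench (14 mm below the cap's top); turns with the cap. The cap is smooth plastic: grip it firmly, 30 N or more, and regrip any way round.
- cap (a joint): How far the cap has slipped round on the thimble, rad, 0 at the start, growing clockwise. Below 0.30 N m cap and thimble turn together (the free screw drags with 0.20 N m) and it stays constant; once the spindle presses on the carrier the thimble stalls and the clutch slips smoothly at 0.30 N m, holding a clamping force of about 22 N.
- tray: Black open chip tray, 100 x 100 x 16 mm, loose on the bench beside the fixture; origin at the centre of its underside.
- tweezers: Steel tweezers, 120 mm long along x, 6 mm high, loose on the bench; origin under the middle.
- jar: Small white jar with black lid, diameter 48 mm, 55 mm high, loose on the bench; origin at the centre of its underside.
Things that resemble listed ones, but are neither listed nor needed, are in the scene too. Several things have the shape of the fixture; the one meant has the colours described above.

How it is judged:
On the way, in this order (a step that is already met when the one before it is completed fails the run):
1. the carrier's nose is against the stop (within 1.5 mm), before clamping (x of nose in the frame of stop_face above -0.0015 m and value of joint cap below 0.1 rad), for 0.2 s.
2. the cap has slipped at least 0.2 rad with the carrier clamped against the channel floor with more than 11 N (value of joint cap above 0.2 rad and contact force between bed and carrier above 11 N), for 0.2 s.
At the end, for the whole second after the job is handed in: The carrier lies flat in the channel with its nose within 1.5 mm of the stop, at rest, still clamped onto the channel floor with more than 11 N; the clutch has slipped between 0.2 and 1.57 rad in all (all of step 2 and x of nose in the frame of stop_face above -0.0015 m and angle between carrier's own z axis and vertical below 0.03 rad and value of joint cap below 1.57 rad and linear speed of carrier below 0.005 m/s); the robot touches nothing.
It fails at once if the carrier hits or presses the stop with more than 20 N (contact force between stop_block and carrier above 20 N).
It fails at once if the carrier is pressed onto the channel floor with more than 40 N (contact force between bed and carrier above 40 N).
It fails at once if the clutch slips a quarter turn (1.57 rad) or more (value of joint cap above 1.57 rad).
It fails at once if a bystander is moved by more than 15 mm (distance of any of tray, tweezers, jar from where it was at the start of the episode above 0.015 m).
It also fails if it takes over 72 s, if anything falls off the work surface, if the arm or the gripper's body presses on something with over 40 N, if the wrist force passes 120 N, or if a joint passes its speed limit or range.

## Working session

There is one attempt and no reset: what is moved stays moved. The work goes in short steps, Python scripts to look and compute and a tool call to move; the robot and the scene stay as the last step left them, time stands still between calls to the robot, and variables do not carry over. Pictures are saved under pics/ and viewed, at most 10 in all, crops included, and the job is handed in when it is done.

Besides the shell and the picture viewer there is one more tool, called by a JSON object that holds its "name" and its "arguments". play_rows: Moves the arm, as the interface text tells. Its arguments: {"type":"object","properties":{"translation":{"type":"array","items":{"type":"array","items":{"type":"number"}}},"delta_rot":{"type":"array","items":{"type":"array","items":{"type":"number"}}},"grip":{"type":"array","items":{"type":"number"}},"squeeze":{"type":"number"}},"required":["translation","delta_rot","grip"]}

```bash
mkdir -p pics; ls; python3 - <<'E'
from plant import r
import cv2
for n in ("side","top"):
    im=r.snapshot(n); cv2.imwrite(f"pics/{n}0.png",im)
    c=r.get_calibration(n); print(n,c)
    for t in ("fixture","carrier","tab_top","cap_grip","tray","tweezers","jar","stop_block","bridge_top"):
        print(t,[(x["point"],round(x["confidence"],2)) for x in r.look_for(n,t)])
print(r.get_state())
E
```

```text
pics
side {'intrinsics': array([[421.17180584,   0.        , 320.80292487],
       [  0.        , 421.17180584, 189.66696101],
       [  0.        ,   0.        ,   1.        ]]), 'k1': -0.06030292180349783, 'eye': array([ 0.40890464, -0.78163647,  0.98458493]), 'rotation': array([ 0.37620864, -0.01649847, -0.06148139,  0.92434566])}
fixture [([0.3734, -0.2294, 0.02], 0.8), ([0.2256, 0.2739, 0.0216], 0.73), ([0.6568, -0.3876, 0.0165], 0.7), ([0.5208, 0.4672, 0.0225], 0.67), ([0.5754, 0.0535, 0.0208], 0.57)]
carrier [([0.4938, 0.0724, 0.0279], 0.64)]
tab_top [([0.4969, 0.0747, 0.0279], 0.73)]
cap_grip [([0.6746, -0.3831, 0.1491], 0.85), ([0.3877, -0.2282, 0.1462], 0.72), ([0.5845, 0.0713, 0.1468], 0.67), ([0.536, 0.4807, 0.1458], 0.6), ([0.2371, 0.282, 0.1434], 0.47)]
tray [([0.5575, 0.2593, 0.0076], 0.84), ([0.6323, 0.0804, 0.0342], 0.42)]
tweezers [([0.5428, -0.1004, 0.0067], 0.59)]
jar [([0.6286, -0.0844, 0.0538], 0.62)]
stop_block [([0.2859, 0.3025, 0.0369], 0.61), ([0.4287, -0.229, 0.0361], 0.55), ([0.7223, -0.3899, 0.0367], 0.52)]
bridge_top [([0.6548, -0.3911, 0.0189], 0.88), (
[... 1498 characters left out ...]
ck': 1.0, 'q': array([-1.15818382,  0.68909668, -0.19457511,  1.56526275,  0.15733043,
        0.90250211, -0.21507057]), 'qd': array([ 0.00065071,  0.00091318, -0.00099324,  0.00171818,  0.00148694,
        0.00015562, -0.00139181]), 'joint_torque': array([ 9.27270071e-05, -5.27504289e+01, -1.26694512e+00, -1.53746331e+01,
       -5.19553176e-02, -4.70675295e-04,  3.63951676e-05]), 'tool_pos': array([0.23114335, 0.58072709, 0.30275412]), 'eef_rot': array([1.88252787e-01, 9.82120606e-01, 5.57893008e-05, 2.28139298e-05]), 'contact_force': array([ 0.98670648, -0.02341617, -0.66838891]), 'moment': array([-0.00671082, -0.08077545,  0.04774631]), 'finger_force': 0.0, 'opening': 0.997704061766136}
```

View pics/side0.png

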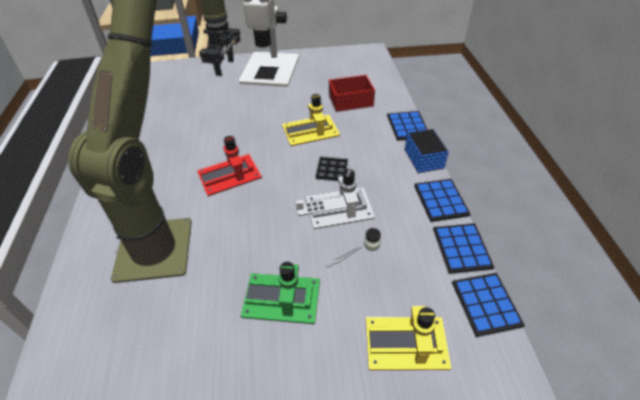

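View pics/top0.png

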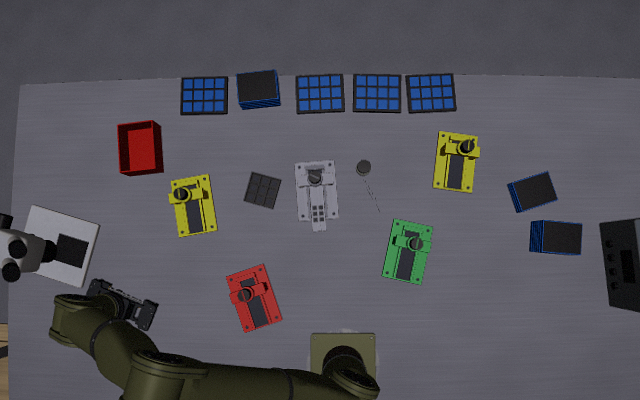

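The first pictures show five bodies shaped like the fixture. In side-view pixels they are green (285,298), near yellow (410,340), red (230,172), far yellow (312,128) and bare aluminium (340,205). Only the aluminium one has the described colours, and only it holds a carrier. In the top view it is at (317,190). I'll confirm this in an enlarged crop.

```bash
cat > h.py <<'E'
from plant import r
import numpy as np, cv2
from scipy.spatial.transform import Rotation as R
CAL={n:r.get_calibration(n) for n in("side","top")}
def proj(n,P):
    c=CAL[n]; p=R.from_quat(c["rotation"]).inv().apply(np.atleast_2d(P)-c["eye"])
    s=np.c_[p[:,0],-p[:,1]]/-p[:,2:]; s=s*(1+c["k1"]*(s**2).sum(1,keepdims=True))
    K=c["intrinsics"]; return s*[K[0,0],K[1,1]]+K[:2,2]
def toW(x,y,yaw,P): return R.from_euler("z",yaw).apply(np.atleast_2d(P))+[x,y,0]
def ray(n,uv,z):
    c=CAL[n];K=c["intrinsics"]; d=(np.array(uv,float)-K[:2,2])/[K[0,0],K[1,1]]; s=d.copy()
    for _ in range(10): s=d/(1+c["k1"]*(s@s))
    v=R.from_quat(c["rotation"]).apply([s[0],-s[1],-1]); return c["eye"]+v*(z-c["eye"][2])/v[2]
def box(a,b,c,d,e,f): return np.array([[x,y,z] for x in(a,b) for y in(c,d) for z in(e,f)])/1000
E
python3 - <<'E'
from h import *
out=[]
for n,(u,v) in(("side",(335,200)),("top",(317,195))):
    im=r.snapshot(n); cv2.imwrite(f"pics/{n}_raw.png",im)
    for t in("fixture","carrier","cap_grip","stop_block","bed"):
        for k,s in enumerate(r.silhouettes(n,t)):
            m=s["pixels"]; ys,xs=np.nonzero(m)
            if abs(xs.mean()-u)<45 and abs(ys.mean()-v)<45:
                print(n,t,round(s["confidence"],2),m.sum(),xs.mean().round(1),ys.mean().round(1),xs.min(),xs.max(),ys.min(),ys.max())
                np.save(f"{n}_{t}.npy",m) if t in("fixture","carrier","cap_grip") else 0
    out.append(cv2.resize(im[v-50:v+50,u-50:u+50],(400,400),interpolation=cv2.INTER_CUBIC))
cv2.imwrite("pics/crop1.png",np.hstack(out))
E
```

```text
side fixture 0.72 1838 343.4 203.7 306 373 170 228
side carrier 0.6 579 319.4 205.5 296 345 197 215
side cap_grip 0.74 173 348.5 176.7 343 354 169 185
side stop_block 0.65 1789 343.2 203.9 307 373 169 227
side bed 0.73 307 335.6 208.6 312 361 193 217
top carrier 0.81 613 317.1 207.6 309 325 185 230
top cap_grip 0.71 122 314.4 176.1 309 320 170 182
top stop_block 0.63 109 314.6 166.8 305 323 163 170
top bed 0.48 227 316.1 194.1 305 327 169 216
```

View pics/crop1.png

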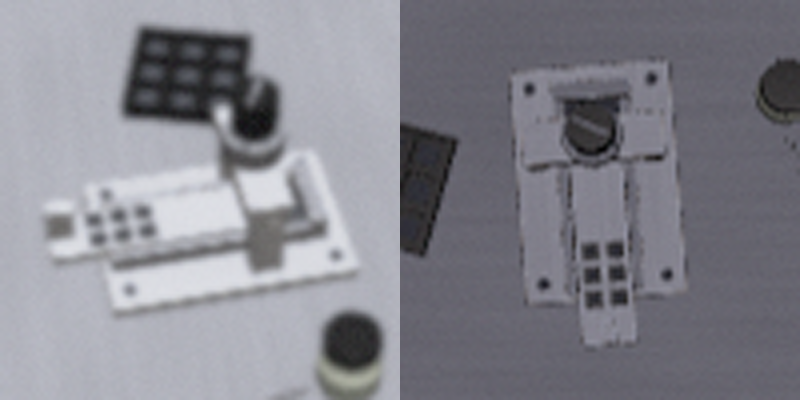

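The crop confirms it: this is the bare aluminium fixture with the carrier, its tab end at side (300,206), the black cap at (349,177) and the stop block to the right. Next I'll fit its pose.

```bash
cat > fit.py <<'E'
from h import *
from scipy.optimize import least_squares, minimize
C=np.array([[70,65,12],[70,-65,12],[-120,-65,12],[-120,65,12]])/1000
uv={"top":[(295,163),(335,160.5),(339,217.5),(298.5,221)],"side":[(364.5,188),(374.2,217),(313.2,228.2),(306.5,196)]}
for cams in(("top",),("side",),("top","side")):
    f=lambda p:np.concatenate([(proj(n,toW(*p,C))-uv[n]).ravel() for n in cams])
    s=least_squares(f,[.58,.08,0.0],x_scale=[.01,.01,.1]); print(cams,s.x.round(4),s.fun.round(1))
def mask(n,p,boxes):
    m=np.zeros((1600,2560),np.uint8)
    for b in boxes: cv2.fillConvexPoly(m,cv2.convexHull(((proj(n,toW(*p,b))+.5)*4).astype(np.int32)),255)
    return cv2.resize(m,(640,400),interpolation=cv2.INTER_AREA)/255.
def cyl(rad,z0,z1):
    a=np.linspace(0,2*np.pi,40); return np.array([[rad*np.cos(t),rad*np.sin(t),z] for t in a for z in(z0,z1)])/1000
for n in("top","side"):
    m=np.load(f"{n}_cap_grip.npy").astype(float)
    g=lambda p:np.abs(mask(n,(*p,0),[cyl(18,113,150)])-m).sum()
    s=minimize(g,[.584,.08],method="Nelder-Mead",options=dict(initial_simplex=[[.584,.08],[.59,.08],[.584,.088]])); print("cap",n,s.x.round(4),s.fun)
    m=np.load(f"{n}_carrier.npy").astype(float)
    ys,xs=np.nonzero(m); print("carrier rect",cv2.minAreaRect(np.c_[xs,ys].astype(np.float32)))
E
python3 fit.py
```

```text
('top',) [0.5844 0.0837 0.0628] [ 0.  -0.2 -0.2 -0.5 -0.   0.7  0.2 -0. ]
('side',) [0.5868 0.0798 0.0592] [-0.4 -0.3  0.8  0.8 -0.1 -0.7 -0.4  0.2]
('top', 'side') [0.5857 0.0821 0.0612] [ 0.5 -0.6  0.3 -0.9  0.4  0.3  0.6 -0.5 -0.9 -0.8  0.4  0.2 -0.4 -1.3
 -0.8 -0.2]
cap top [0.5877 0.0863] 17.200000000000003
carrier rect ((316.8105163574219, 207.82083129882812), (45.263973236083984, 14.207255363464355), 85.03025817871094)
cap side [0.5872 0.0852] 29.066666666666666
carrier rect ((320.6588134765625, 206.064697265625), (15.415994644165039, 49.009056091308594), 85.60128784179688)
```

```bash
python3 - <<'E'
from h import *
F=(0.5865,0.083,0.0612)
inv=lambda P:(R.from_euler("z",-F[2]).apply(np.array(P)-[F[0],F[1],0])*1000).round(1)
for n,uv in(("top",(313.75,231.5)),("top",(325.5,230.5)),("side",(285+44/4,150+205/4)),("side",(285+52/4,150+260/4)),("side",(285+44/4,150+205/4))):
    print(n,uv,inv(ray(n,uv,.030)), inv(ray(n,uv,.020)),inv(ray(n,uv,.062)))
for g in(25,40,55):
    cx=40-g-75; 
    for n in("top","side"): print(g,n,proj(n,toW(*F,box(cx-75,cx-55,-6,6,52,62)[1::2])).round(1).tolist())
# both cams overlay
o=[]
for n,(u,v) in(("side",(320,200)),("top",(317,205))):
    im=cv2.imread(f"pics/{n}_raw.png"); im=cv2.resize(im[v-40:v+40,u-40:u+40],(400,400),interpolation=cv2.INTER_CUBIC)
    def dr(P,c):
        q=((proj(n,toW(*F,P))-[u-40,v-40]+.5)*5).astype(int); cv2.polylines(im,[q[[0,1,3,2]]],True,c,1)
    dr(box(-120,70,-65,65,12,12)[::2],(0,0,255)); 
    cx=40-40-75; dr(box(cx-75,cx+75,-21.5,21.5,30,30)[::2],(0,200,0)); dr(box(cx-75,cx-55,-6,6,62,62)[::2],(255,0,0)); dr(box(-17,17,-55,55,86,86)[::2],(0,200,200))
    o.append(im)
cv2.imwrite("pics/ov.png",np.hstack(o))
E
```

```text
top (313.75, 231.5) [-159.7   18.8   30. ] [-159.4   19.1   20. ] [-160.7   17.8   62. ]
top (325.5, 230.5) [-159.1  -18.6   30. ] [-158.8  -18.5   20. ] [-160.   -18.8   62. ]
side (296.0, 201.25) [-155.8   30.3   30. ] [-155.1   39.6   20. ] [-158.3    0.7   62. ]
side (298.0, 215.0) [-158.1  -26.3   30. ] [-157.4  -17.7   20. ] [-160.6  -54.    62. ]
side (296.0, 201.25) [-155.8   30.3   30. ] [-155.1   39.6   20. ] [-158.3    0.7   62. ]
25 top [[320.8, 222.8], [317.0, 223.0], [320.4, 216.3], [316.6, 216.6]]
25 side [[304.1, 201.7], [303.4, 198.8], [310.7, 200.7], [310.0, 197.9]]
40 top [[321.2, 227.6], [317.3, 227.8], [320.7, 221.1], [316.9, 221.4]]
40 side [[299.1, 202.5], [298.5, 199.6], [305.7, 201.5], [305.1, 198.6]]
55 top [[321.5, 232.4], [317.6, 232.6], [321.1, 226.0], [317.2, 226.2]]
55 side [[294.1, 203.2], [293.5, 200.3], [300.8, 202.2], [300.1, 199.3]]
```

View pics/ov.png

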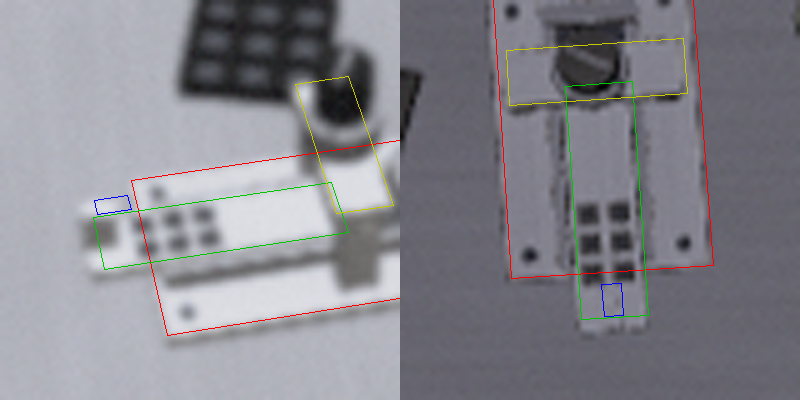

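The overlay shows the plate fit is within about 2 mm. The carrier's tail is at fixture x ≈ -158, so the gap to the stop is about 47 mm. I'll move above the tab.

{"name": "play_rows", "arguments": {"translation": [[-0.0271,-0.0282,0],[-0.0271,-0.0282,0],[-0.0271,-0.0282,0],[-0.0271,-0.0282,0],[-0.0271,-0.0282,0],[-0.0271,-0.0282,0],[-0.0271,-0.0282,0],[-0.0271,-0.0282,0],[-0.0271,-0.0282,0],[-0.0271,-0.0282,0],[-0.0271,-0.0282,0],[-0.0271,-0.0282,0],[-0.0271,-0.0282,0],[-0.0271,-0.0282,0],[0,0,0],[0,0,0],[0,0,0],[0,0,0]], "delta_rot": [[0,0,0],[0,0,0],[0,0,0],[0,0,0],[0,0,0],[0,0,0],[0,0,0],[0,0,0],[0,0,0],[0,0,0],[0,0,0],[0,0,0],[0,0,0],[0,0,0],[0,0,-8.4],[0,0,-8.4],[0,0,-8.4],[0,0,0]], "grip": [1,1,1,1,1,1,1,1,1,1,1,1,1,1,1,1,1,1], "squeeze": 5}}

```text
clock: 3.85
tool_pos: [0.4378, 0.0735, 0.3028]
eef_rot: [-0.03, 1.0, 0.0, 0.0]
contact_force: [0.3, 0.4, 0.1]
opening: 0.999
finger_force: 0.0
```

```bash
cat >> h.py <<'E'
def to(x,y,z,fy):
    "tool-frame shift (mm) and tool-z turn (deg) to TCP x,y,z with tool y at world angle fy deg"
    s=r.get_state(); q=R.from_quat(s["eef_rot"]); ty=q.apply([0,1,0]); a=np.degrees(np.arctan2(ty[1],ty[0]))
    print("t",round(s["clock"],2),"pos",s["tool_pos"].round(4),"y-ang",a.round(2),"tilt",q.apply([0,0,1]).round(4)[:2],"q",s["q"].round(2),"F",s["contact_force"].round(1),"M",s["moment"].round(2),"open",round(s["opening"],3),"ff",round(s["finger_force"],1))
    print("shift mm",(q.inv().apply(np.array([x,y,z])-s["tool_pos"])*1000).round(1),"turn",round((a-fy+180)%360-180,2))
E
python3 -c "
from h import *
to(.438,.074,.098,93.5)
print(proj('side',toW(.5865,.083,.0612,np.array([[-.1485,-.006,.046],[-.1485,0,.062]]))),proj('top',toW(.5865,.083,.0612,np.array([[-.1585,0,.062],[-.1485,0,.062],[-.1385,0,.062]]))))"
```

```text
t 3.85 pos [0.4378 0.0735 0.3028] y-ang 93.39 tilt [0.0003 0.0006] q [ 0.    0.48 -0.4   2.08  0.31  0.64  1.02] F [0.3 0.4 0.1] M [ 0.04 -0.01 -0.01] open 0.999 ff 0.0
shift mm [-2.000e-01  3.000e-01  2.048e+02] turn -0.11
[[299.87384462 205.99686407]
 [299.29128087 200.94139103]] [[319.4211479  230.42493806]
 [319.20901973 227.21263515]
 [318.99711564 224.00355081]]
```

Predicted tab face at side (299.9,206.0) against (300,206) seen, so the estimate is good. Descending and gripping lightly.

{"name": "play_rows", "arguments": {"translation": [[0,0,0.02],[0,0,0.02],[0,0,0.02],[0,0,0.02],[0,0,0.02],[0,0,0.02],[0,0,0.02],[0,0,0.02],[0,0,0.02],[0,0,0.015],[0,0,0.01],[0,0,0],[0,0,0],[0,0,0],[0,0,0],[0,0,0],[0,0,0],[0,0,0],[0,0,0],[0,0,0]], "delta_rot": [[0,0,0],[0,0,0],[0,0,0],[0,0,0],[0,0,0],[0,0,0],[0,0,0],[0,0,0],[0,0,0],[0,0,0],[0,0,0],[0,0,0],[0,0,0],[0,0,0],[0,0,0],[0,0,0],[0,0,0],[0,0,0],[0,0,0],[0,0,0]], "grip": [1,1,1,1,1,1,1,1,1,1,1,1,-1,-1,-1,-1,-1,-1,-1,-1], "squeeze": 5}}

```text
clock: 6.35
tool_pos: [0.4391, 0.0739, 0.0988]
eef_rot: [-0.031, 1.0, -0.0, -0.001]
contact_force: [-0.2, 0.4, 0.4]
opening: 0.135
finger_force: 5.0
```

```bash
python3 -c "
from h import *
to(.438,.074,.098,93.5)"
```

```text
t 6.35 pos [0.4391 0.0739 0.0988] y-ang 93.5 tilt [-0.0026 -0.0003] q [-0.25  0.88 -0.04  2.23  0.76  0.04  0.6 ] F [-0.2  0.4  0.4] M [-0.04  0.   -0.07] open 0.135 ff 5.0
shift mm [1.1 0.2 0.8] turn -0.0
```

{"name": "play_rows", "arguments": {"translation": [[-0.001,0,0],[-0.002,0,0],[-0.003,0,0],[-0.003,0,0],[-0.003,0,0],[-0.003,0,0],[-0.003,0,0],[-0.003,0,0],[-0.003,0,0],[-0.003,0,0],[-0.003,0,0],[-0.003,0,0],[-0.003,0,0],[-0.002,0,0],[-0.001,0,0],[0,0,0]], "delta_rot": [[0,0,0],[0,0,0],[0,0,0],[0,0,0],[0,0,0],[0,0,0],[0,0,0],[0,0,0],[0,0,0],[0,0,0],[0,0,0],[0,0,0],[0,0,0],[0,0,0],[0,0,0],[0,0,0]], "grip": [-1,-1,-1,-1,-1,-1,-1,-1,-1,-1,-1,-1,-1,-1,-1,-1]}}

```text
clock: 8.35
tool_pos: [0.4782, 0.0763, 0.0988]
eef_rot: [-0.031, 1.0, -0.0, -0.001]
contact_force: [-0.9, -0.6, 4.7]
opening: 0.139
finger_force: 5.0
```

```bash
python3 -c "
from h import *
to(.438,.074,.098,93.5)"
```

```text
t 8.35 pos [0.4782 0.0763 0.0988] y-ang 93.5 tilt [-0.0022 -0.0002] q [-0.15  0.89 -0.17  2.12  0.74  0.2   0.64] F [-0.9 -0.6  4.7] M [ 0.05  0.15 -0.02] open 0.139 ff 5.0
shift mm [40.3  0.2  0.9] turn -0.0
```

{"name": "play_rows", "arguments": {"translation": [[0,0,-0.0008],[-0.001,0,0],[-0.001,0,0],[-0.001,0,0],[-0.001,0,0],[0,0,0]], "delta_rot": [[0,0,0],[0,0,0],[0,0,0],[0,0,0],[0,0,0],[0,0,0]], "grip": [-1,-1,-1,-1,-1,-1]}}

```text
clock: 9.1
tool_pos: [0.4822, 0.0765, 0.0995]
eef_rot: [-0.03, 1.0, -0.0, -0.001]
contact_force: [-0.0, 0.4, -1.2]
opening: 0.131
finger_force: 5.0
```

{"name": "play_rows", "arguments": {"translation": [[-0.0005,0,0],[-0.0005,0,0],[-0.0005,0,0],[-0.0005,0,0],[0,0,0]], "delta_rot": [[0,0,0],[0,0,0],[0,0,0],[0,0,0],[0,0,0]], "grip": [-1,-1,-1,-1,-1]}}

```text
clock: 9.72
tool_pos: [0.4841, 0.0766, 0.0996]
eef_rot: [-0.031, 1.0, -0.0, -0.001]
contact_force: [0.1, 1.3, -1.9]
opening: 0.137
finger_force: 5.0
```

{"name": "play_rows", "arguments": {"translation": [[-0.0005,0,0],[-0.0005,0,0],[-0.0005,0,0],[-0.0005,0,0],[0,0,0]], "delta_rot": [[0,0,0],[0,0,0],[0,0,0],[0,0,0],[0,0,0]], "grip": [-1,-1,-1,-1,-1]}}

```text
clock: 10.35
tool_pos: [0.4862, 0.0767, 0.0995]
eef_rot: [-0.03, 1.0, -0.0, -0.001]
contact_force: [0.2, 0.1, -2.3]
opening: 0.137
finger_force: 5.0
```

{"name": "play_rows", "arguments": {"translation": [[-0.0005,0,0],[-0.0005,0,0],[0,0,0]], "delta_rot": [[0,0,0],[0,0,0],[0,0,0]], "grip": [-1,-1,-1]}}

```text
clock: 10.72
tool_pos: [0.487, 0.0767, 0.0995]
eef_rot: [-0.031, 1.0, -0.0, -0.001]
contact_force: [-0.1, -0.2, -0.8]
opening: 0.135
finger_force: 5.0
```

{"name": "play_rows", "arguments": {"translation": [[-0.0005,0,0],[-0.0005,0,0],[0,0,0]], "delta_rot": [[0,0,0],[0,0,0],[0,0,0]], "grip": [-1,-1,-1]}}

```text
clock: 11.1
tool_pos: [0.4872, 0.0765, 0.0994]
eef_rot: [-0.031, 1.0, -0.001, -0.002]
contact_force: [-3.6, -0.4, -0.7]
opening: 0.14
finger_force: 5.0
```

{"name": "play_rows", "arguments": {"translation": [[-0.0005,0,0],[0,0,0],[0,0,0]], "delta_rot": [[0,0,0],[0,0,0],[0,0,0]], "grip": [-1,-1,-1]}}

```text
clock: 11.48
tool_pos: [0.4872, 0.0764, 0.0993]
eef_rot: [-0.031, 1.0, -0.001, -0.003]
contact_force: [-3.9, 0.0, -0.8]
opening: 0.134
finger_force: 5.0
```

```bash
python3 - <<'E'
from h import *
to(.438,.074,.098,93.5)
F=(.586,.083,.0612)
o=[]
for n,(u,v) in(("side",(330,200)),("top",(317,195))):
    im=r.snapshot(n); print(n,[(x["point"],round(x["confidence"],2)) for x in r.look_for(n,"stop_block")])
    im=cv2.resize(im[v-40:v+40,u-40:u+40],(400,400),interpolation=cv2.INTER_CUBIC)
    P=toW(*F,box(40,40,-21.5,21.5,30,30)[[0,2]])
    for q in ((proj(n,P)-[u-40,v-40]+.5)*5).astype(int): cv2.circle(im,tuple(map(int,q)),4,(0,0,255),1)
    o.append(im)
cv2.imwrite("pics/home.png",np.hstack(o))
E
```

```text
t 11.47 pos [0.4872 0.0764 0.0993] y-ang 93.5 tilt [-0.0051 -0.0016] q [-0.12  0.89 -0.2   2.09  0.73  0.24  0.66] F [-3.9  0.  -0.8] M [-0.09  1.01  0.06] open 0.134 ff 5.0
shift mm [49.3  0.6  1.6] turn 0.0
side [([0.7243, -0.3868, 0.0328], 0.66), ([0.432, -0.2297, 0.0344], 0.54), ([0.6311, 0.0788, 0.0376], 0.46)]
top [([0.4338, -0.2263, 0.0339], 0.53), ([0.7273, -0.3778, 0.0358], 0.51), ([0.2811, 0.3036, 0.0359], 0.39)]
```

View pics/home.png

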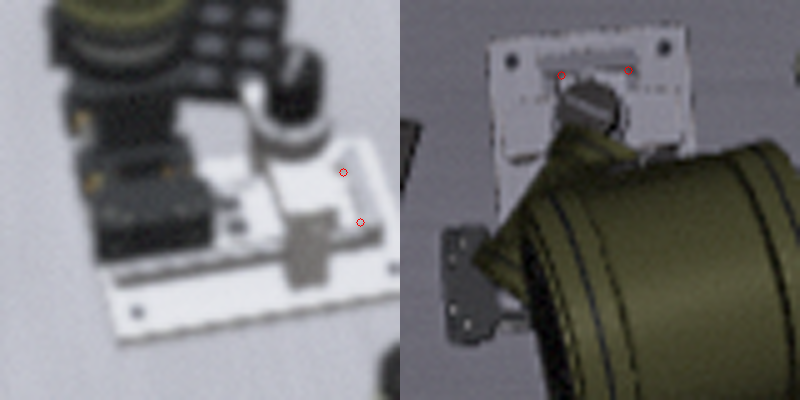

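In the side view the gap between the bridge and the stop, around (345,190) in the crop, is now filled by the carrier. The contact force also rose at the predicted spot. I'll release and lift.

{"name": "play_rows", "arguments": {"translation": [[0,0,0],[0,0,0],[0,0,0],[0,0,0],[0,0,0],[0,0,-0.01],[0,0,-0.02],[0,0,-0.03],[0,0,-0.03],[0,0,-0.03],[0,0,-0.03],[0,0,-0.01],[0,0,0]], "delta_rot": [[0,0,0],[0,0,0],[0,0,0],[0,0,0],[0,0,0],[0,0,0],[0,0,0],[0,0,0],[0,0,0],[0,0,0],[0,0,0],[0,0,0],[0,0,0]], "grip": [1,1,1,1,1,1,1,1,1,1,1,1,1]}}

```text
clock: 13.3
tool_pos: [0.489, 0.0768, 0.2599]
eef_rot: [-0.03, 1.0, -0.0, -0.001]
contact_force: [1.1, -0.3, -0.3]
opening: 1.003
finger_force: 0.0
```

```bash
python3 -c "
from h import *
to(.5865,.084,.255,93.5)"
```

```text
t 13.3 pos [0.489  0.0768 0.2599] y-ang 93.48 tilt [-0.0015 -0.0003] q [ 0.08  0.63 -0.52  1.99  0.5   0.66  0.87] F [ 1.1 -0.3 -0.3] M [-0.07  0.02  0.06] open 1.003 ff 0.0
shift mm [-97.8   1.3   4.7] turn -0.02
```

{"name": "play_rows", "arguments": {"translation": [[-0.0196,0.0003,0],[-0.0196,0.0003,0],[-0.0196,0.0003,0],[-0.0195,0.0002,0],[-0.0195,0.0002,0],[0,0,0],[0,0,0],[0,0,0],[0,0,0],[0,0,0],[0,0,0]], "delta_rot": [[0,0,0],[0,0,0],[0,0,0],[0,0,0],[0,0,0],[0,0,-10],[0,0,-10],[0,0,-10],[0,0,-10],[0,0,-10],[0,0,0]], "grip": [1,1,1,1,1,1,1,1,1,1,1]}}

```text
clock: 14.68
tool_pos: [0.5858, 0.0839, 0.2576]
eef_rot: [-0.449, 0.893, 0.001, -0.003]
contact_force: [-0.4, 0.2, 0.2]
opening: 0.997
finger_force: 0.0
```

```bash
python3 -c "
from h import *
to(.5865,.084,.181,210)"
```

```text
t 14.68 pos [0.5858 0.0839 0.2576] y-ang 143.4 tilt [-0.0054 -0.0004] q [ 0.2   0.8  -0.76  1.69  0.66  0.93  1.67] F [-0.4  0.2  0.2] M [ 0.07  0.02 -0.03] open 0.997 ff 0.0
shift mm [-0.7 -0.8 76.6] turn -66.6
```

{"name": "play_rows", "arguments": {"translation": [[0,0,0],[0,0,0],[0,0,0],[0,0,0],[0,0,0],[0,0,0]], "delta_rot": [[0,0,-10],[0,0,-10],[0,0,-10],[0,0,-10],[0,0,-6],[0,0,0]], "grip": [1,1,1,1,1,1]}}

```text
clock: 15.42
tool_pos: [0.5861, 0.0841, 0.2583]
eef_rot: [0.762, -0.647, -0.001, 0.002]
contact_force: [-0.2, 0.3, -0.4]
opening: 1.0
finger_force: 0.0
```

```bash
python3 -c "
from h import *
to(.5865,.084,.181,190)
q=R.from_quat(r.get_state()['eef_rot']); d=R.from_euler('z',190-90,degrees=True)*R.from_euler('x',180,degrees=True)
print((q.inv()*R.align_vectors([[0,0,-1]],[q.apply([0,0,1])])[0]*q).as_rotvec(degrees=True))"
```

```text
t 15.43 pos [0.5861 0.0841 0.2583] y-ang -170.7 tilt [-0.0042 -0.0005] q [ 0.29  0.87 -0.96  1.69  0.81  1.04  2.35] F [-0.2  0.3 -0.4] M [0.03 0.1  0.03] open 1.0 ff 0.0
shift mm [ 0.2 -0.7 77.3] turn -0.7
[2.42641863e-01 9.53993456e-03 6.36101706e-15]
```

{"name": "play_rows", "arguments": {"translation": [[0,-0.0007,0],[0,0,0.015],[0,0,0.015],[0,0,0.015],[0,0,0.012],[0,0,0.01],[0,0,0.005],[0,0,0.005],[0,0,0]], "delta_rot": [[0.24,0,0],[0,0,0],[0,0,0],[0,0,0],[0,0,0],[0,0,0],[0,0,0],[0,0,0],[0,0,0]], "grip": [1,1,1,1,1,1,1,1,1]}}

```text
clock: 16.55
tool_pos: [0.5873, 0.0843, 0.1822]
eef_rot: [0.763, -0.646, 0.0, -0.001]
contact_force: [-0.2, -0.1, 1.0]
opening: 1.002
finger_force: 0.0
```

```bash
python3 - <<'E'
from h import *
to(.5865,.084,.181,190)
o=[]
for n,(u,v) in(("side",(340,190)),("top",(317,190))):
    im=r.snapshot(n); print([(x["point"],round(x["confidence"],2)) for x in r.look_for(n,"cap_grip")])
    o.append(cv2.resize(im[v-40:v+40,u-40:u+40],(400,400),interpolation=cv2.INTER_CUBIC))
cv2.imwrite("pics/cap.png",np.hstack(o))
E
```

```text
t 16.55 pos [0.5873 0.0843 0.1822] y-ang -170.5 tilt [0.0015 0.0003] q [ 0.25  0.96 -0.89  1.75  0.93  0.92  2.26] F [-0.2 -0.1  1. ] M [ 0.04  0.11 -0.01] open 1.002 ff 0.0
shift mm [0.2 0.8 1.2] turn -0.5
[([0.6752, -0.3834, 0.15], 0.81), ([0.585, 0.0749, 0.1456], 0.67), ([0.241, 0.2836, 0.1451], 0.61), ([0.3855, -0.2272, 0.1483], 0.57)]
[([0.6767, -0.3702, 0.1496], 0.7), ([0.2371, 0.2907, 0.1491], 0.64), ([0.5383, 0.4809, 0.1491], 0.51)]
```

View pics/cap.png

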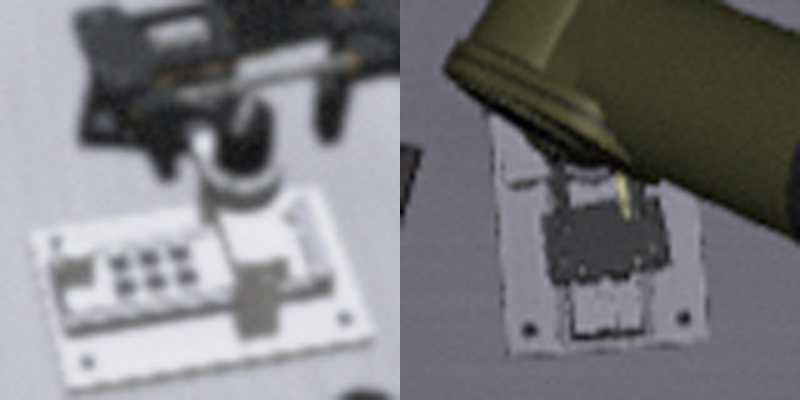

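The side crop shows the carrier flat and touching the stop, at crop (305,240), and the cap between the open fingers. I'll close lightly first to check centring.

{"name": "play_rows", "arguments": {"translation": [[0,0,0],[0,0,0],[0,0,0],[0,0,0],[0,0,0],[0,0,0],[0,0,0]], "delta_rot": [[0,0,0],[0,0,0],[0,0,0],[0,0,0],[0,0,0],[0,0,0],[0,0,0]], "grip": [-1,-1,-1,-1,-1,-1,-1], "squeeze": 10}}

```text
clock: 17.62
tool_pos: [0.5862, 0.0842, 0.1822]
eef_rot: [0.763, -0.646, -0.0, 0.0]
contact_force: [-5.0, -0.5, 3.1]
opening: 0.406
finger_force: 10.0
```

```bash
python3 -c "
from h import *
to(.5865,.084,.181,190)"
```

```text
t 17.62 pos [0.5862 0.0842 0.1822] y-ang -170.48 tilt [-0.0006 -0.0006] q [ 0.25  0.96 -0.89  1.75  0.93  0.92  2.26] F [-5.  -0.5  3.1] M [-0.06  1.16 -0.05] open 0.406 ff 10.0
shift mm [ 0.2 -0.3  1.2] turn -0.48
```

{"name": "play_rows", "arguments": {"translation": [[0,0.0012,0],[0,0,-0.0005],[0,0,0],[0,0,0]], "delta_rot": [[0,0,0],[0,0,0],[0,0,0],[0,0,0]], "grip": [-1,-1,-1,-1], "squeeze": 45}}

```text
clock: 18.12
tool_pos: [0.586, 0.0841, 0.1823]
eef_rot: [0.763, -0.646, 0.0, -0.0]
contact_force: [-2.3, 0.6, -3.9]
opening: 0.398
finger_force: 45.0
```

{"name": "play_rows", "arguments": {"translation": [[0,0,0],[0,0,0],[0,0,0]], "delta_rot": [[0,0,5],[0,0,5],[0,0,5]], "grip": [-1,-1,-1]}}

```text
clock: 18.5
tool_pos: [0.5859, 0.0841, 0.1823]
eef_rot: [-0.672, 0.741, -0.0, 0.0]
contact_force: [-1.8, 0.4, -4.7]
opening: 0.396
finger_force: 45.0
```

```bash
python3 -c "
from h import *
to(.5865,.084,.181,190)"
```

```text
t 18.5 pos [0.5859 0.0841 0.1823] y-ang 174.38 tilt [0.0011 0.0002] q [ 0.23  0.94 -0.83  1.75  0.89  0.88  2.03] F [-1.8  0.4 -4.7] M [0.13 0.51 0.23] open 0.396 ff 45.0
shift mm [ 0.  -0.6  1.3] turn -15.62
```

{"name": "play_rows", "arguments": {"translation": [[0,0,0],[0,0,0],[0,0,0],[0,0,0],[0,0,0]], "delta_rot": [[0,0,5],[0,0,5],[0,0,5],[0,0,5],[0,0,5]], "grip": [-1,-1,-1,-1,-1]}}

```text
clock: 19.12
tool_pos: [0.5858, 0.0842, 0.1823]
eef_rot: [-0.495, 0.869, -0.0, 0.0]
contact_force: [-2.5, -0.0, -5.6]
opening: 0.395
finger_force: 45.0
```

```bash
cat > m.py <<'E'
from h import *
L=[]
for _ in range(3): L.append(r.get_state()); r.snapshot("side")
L.append(r.get_state()); s=L[-1]; a=R.from_quat(s["eef_rot"]).apply([0,1,0])
print("t",round(s["clock"],2),"ang",np.degrees(np.arctan2(a[1],a[0])).round(1),"Mz",[round(x["moment"][2],3) for x in L],"F",s["contact_force"].round(1),"pos",s["tool_pos"].round(4),"q7",s["q"][6].round(2),"q6",s["q"][5].round(2))
E
python3 m.py
```

```text
t 19.27 ang 149.6 Mz [np.float64(0.157), np.float64(0.031), np.float64(-0.236), np.float64(-0.226)] F [-1.2  0.2 -5.8] pos [0.5858 0.0842 0.1824] q7 1.66 q6 0.81
```

{"name": "play_rows", "arguments": {"translation": [[0,0,0],[0,0,0]], "delta_rot": [[0,0,6],[0,0,6]], "grip": [-1,-1]}}

```text
clock: 19.52
tool_pos: [0.5858, 0.0842, 0.1823]
eef_rot: [-0.402, 0.915, 0.0, 0.0]
contact_force: [-3.0, 0.8, -5.6]
opening: 0.399
finger_force: 45.0
```

```bash
sed -i 's/range(3)/range(0)/' m.py; python3 m.py
```

```text
t 19.52 ang 137.5 Mz [np.float64(0.244)] F [-3.   0.8 -5.6] pos [0.5858 0.0842 0.1823] q7 1.48 q6 0.78
```

{"name": "play_rows", "arguments": {"translation": [[0,0,0],[0,0,0]], "delta_rot": [[0,0,6],[0,0,6]], "grip": [-1,-1]}}

```text
clock: 19.77
tool_pos: [0.5858, 0.0842, 0.1824]
eef_rot: [-0.305, 0.952, 0.0, 0.0]
contact_force: [-2.0, 0.3, -6.1]
opening: 0.398
finger_force: 45.0
```

```bash
python3 m.py
```

```text
t 19.77 ang 125.5 Mz [np.float64(0.229)] F [-2.   0.3 -6.1] pos [0.5858 0.0842 0.1824] q7 1.31 q6 0.75
```

{"name": "play_rows", "arguments": {"translation": [[0,0,0],[0,0,0]], "delta_rot": [[0,0,6],[0,0,6]], "grip": [-1,-1]}}

```text
clock: 20.02
tool_pos: [0.5858, 0.0843, 0.1824]
eef_rot: [-0.203, 0.979, 0.0, 0.0]
contact_force: [-2.2, 0.3, -6.6]
opening: 0.399
finger_force: 45.0
```

```bash
python3 m.py
```

```text
t 20.02 ang 113.5 Mz [np.float64(0.226)] F [-2.2  0.3 -6.6] pos [0.5858 0.0843 0.1824] q7 1.15 q6 0.73
```

{"name": "play_rows", "arguments": {"translation": [[0,0,0.0005],[0,0,0.0005]], "delta_rot": [[0,0,6],[0,0,6]], "grip": [-1,-1]}}

```text
clock: 20.27
tool_pos: [0.5858, 0.0844, 0.1822]
eef_rot: [-0.1, 0.995, -0.0, 0.001]
contact_force: [-4.8, -0.6, 2.9]
opening: 0.399
finger_force: 45.0
```

```bash
python3 m.py
```

```text
t 20.27 ang 101.5 Mz [np.float64(0.286)] F [-4.8 -0.6  2.9] pos [0.5858 0.0844 0.1822] q7 0.98 q6 0.7
```

{"name": "play_rows", "arguments": {"translation": [[0,0,0],[0,0,0]], "delta_rot": [[0,0,6],[0,0,6]], "grip": [-1,-1]}}

```text
clock: 20.52
tool_pos: [0.5858, 0.0844, 0.1822]
eef_rot: [0.004, 1.0, 0.0, 0.001]
contact_force: [-3.2, -0.6, 0.8]
opening: 0.397
finger_force: 45.0
```

```bash
python3 m.py
```

```text
t 20.52 ang 89.5 Mz [np.float64(0.26)] F [-3.2 -0.6  0.8] pos [0.5858 0.0844 0.1822] q7 0.82 q6 0.67
```

{"name": "play_rows", "arguments": {"translation": [[0,0,0],[0,0,0]], "delta_rot": [[0,0,6],[0,0,6]], "grip": [-1,-1]}}

```text
clock: 20.78
tool_pos: [0.5858, 0.0844, 0.1822]
eef_rot: [0.109, 0.994, 0.0, 0.001]
contact_force: [-3.5, -0.7, 1.1]
opening: 0.397
finger_force: 45.0
```

```bash
python3 m.py
```

```text
t 20.77 ang 77.5 Mz [np.float64(0.314)] F [-3.5 -0.7  1.1] pos [0.5858 0.0844 0.1822] q7 0.67 q6 0.65
```

{"name": "play_rows", "arguments": {"translation": [[0,0,0]], "delta_rot": [[0,0,5]], "grip": [-1]}}

```text
clock: 20.9
tool_pos: [0.5858, 0.0844, 0.1822]
eef_rot: [0.152, 0.988, 0.0, 0.001]
contact_force: [-3.7, 0.1, 0.3]
opening: 0.396
finger_force: 45.0
```

```bash
python3 m.py
```

```text
t 20.9 ang 72.5 Mz [np.float64(0.314)] F [-3.7  0.1  0.3] pos [0.5858 0.0844 0.1822] q7 0.6 q6 0.64
```

{"name": "play_rows", "arguments": {"translation": [[0,0,0]], "delta_rot": [[0,0,5]], "grip": [-1]}}

```text
clock: 21.02
tool_pos: [0.5858, 0.0845, 0.1822]
eef_rot: [0.195, 0.981, 0.0, 0.001]
contact_force: [-3.9, 0.2, 0.3]
opening: 0.397
finger_force: 45.0
```

```bash
python3 m.py
```

```text
t 21.02 ang 67.6 Mz [np.float64(0.282)] F [-3.9  0.2  0.3] pos [0.5858 0.0845 0.1822] q7 0.54 q6 0.63
```

{"name": "play_rows", "arguments": {"translation": [[0,0,0]], "delta_rot": [[0,0,5]], "grip": [-1]}}

```text
clock: 21.15
tool_pos: [0.5858, 0.0845, 0.1822]
eef_rot: [0.237, 0.971, 0.0, 0.001]
contact_force: [-3.6, -0.1, 1.3]
opening: 0.399
finger_force: 45.0
```

```bash
python3 m.py
```

```text
t 21.15 ang 62.6 Mz [np.float64(0.29)] F [-3.6 -0.1  1.3] pos [0.5858 0.0845 0.1822] q7 0.47 q6 0.63
```

Mz readings averaged 0.22 while the screw was free and 0.29 over the last 50°, so the clutch appears to be slipping, by at most 50°. I'll turn a little more to be sure, also reading the joint 7 torque.

{"name": "play_rows", "arguments": {"translation": [[0,0,0]], "delta_rot": [[0,0,4]], "grip": [-1]}}

```text
clock: 21.28
tool_pos: [0.5858, 0.0845, 0.1822]
eef_rot: [0.271, 0.963, 0.0, 0.001]
contact_force: [-4.2, -0.8, 0.4]
opening: 0.397
finger_force: 45.0
```

```bash
echo 'print(s["joint_torque"][6])'>>m.py; python3 m.py
```

```text
t 21.27 ang 58.6 Mz [np.float64(0.27)] F [-4.2 -0.8  0.4] pos [0.5858 0.0845 0.1822] q7 0.43 q6 0.62
0.08270133286714554
```

{"name": "play_rows", "arguments": {"translation": [[0,0,0]], "delta_rot": [[0,0,4]], "grip": [-1]}}

```text
clock: 21.4
tool_pos: [0.5858, 0.0845, 0.1822]
eef_rot: [0.304, 0.953, 0.0, 0.001]
contact_force: [-2.3, -0.1, 0.7]
opening: 0.398
finger_force: 45.0
```

```bash
python3 m.py
```

```text
t 21.4 ang 54.6 Mz [np.float64(0.265)] F [-2.3 -0.1  0.7] pos [0.5858 0.0845 0.1822] q7 0.38 q6 0.61
0.11229728115722537
```

Not decisive yet. I'll back off 24°, which costs no slip, and take a free-drag baseline on the way forward again.

{"name": "play_rows", "arguments": {"translation": [[0,0,0],[0,0,0],[0,0,0],[0,0,0],[0,0,0]], "delta_rot": [[0,0,-6],[0,0,-6],[0,0,-6],[0,0,-6],[0,0,3]], "grip": [-1,-1,-1,-1,-1]}}

```text
clock: 22.02
tool_pos: [0.5858, 0.0844, 0.1822]
eef_rot: [0.125, 0.992, 0.0, 0.0]
contact_force: [-3.3, -1.2, 0.8]
opening: 0.396
finger_force: 45.0
```

{"name": "play_rows", "arguments": {"translation": [[0,0,0]], "delta_rot": [[0,0,4]], "grip": [-1]}}

```text
clock: 22.15
tool_pos: [0.5858, 0.0845, 0.1822]
eef_rot: [0.16, 0.987, 0.0, 0.001]
contact_force: [-2.6, -0.8, 1.2]
opening: 0.395
finger_force: 45.0
```

```bash
python3 m.py
```

```text
t 22.15 ang 71.6 Mz [np.float64(0.205)] F [-2.6 -0.8  1.2] pos [0.5858 0.0845 0.1822] q7 0.59 q6 0.64
0.2673568669706583
```

{"name": "play_rows", "arguments": {"translation": [[0,0,0]], "delta_rot": [[0,0,4]], "grip": [-1]}}

```text
clock: 22.28
tool_pos: [0.5858, 0.0845, 0.1822]
eef_rot: [0.195, 0.981, 0.0, 0.001]
contact_force: [-3.0, -0.8, 0.2]
opening: 0.398
finger_force: 45.0
```

```bash
python3 m.py
```

```text
t 22.27 ang 67.6 Mz [np.float64(0.245)] F [-3.  -0.8  0.2] pos [0.5858 0.0845 0.1822] q7 0.54 q6 0.63
0.2265718812122941
```

{"name": "play_rows", "arguments": {"translation": [[0,0,0]], "delta_rot": [[0,0,4]], "grip": [-1]}}

```text
clock: 22.4
tool_pos: [0.5858, 0.0845, 0.1822]
eef_rot: [0.229, 0.974, 0.0, 0.001]
contact_force: [-4.3, 0.1, 1.1]
opening: 0.399
finger_force: 45.0
```

```bash
python3 m.py
```

```text
t 22.4 ang 63.6 Mz [np.float64(0.195)] F [-4.3  0.1  1.1] pos [0.5858 0.0845 0.1822] q7 0.49 q6 0.63
0.22257501259446144
```

{"name": "play_rows", "arguments": {"translation": [[0,0,0]], "delta_rot": [[0,0,4]], "grip": [-1]}}

```text
clock: 22.52
tool_pos: [0.5858, 0.0845, 0.1822]
eef_rot: [0.262, 0.965, 0.0, 0.001]
contact_force: [-3.6, -0.9, 0.0]
opening: 0.397
finger_force: 45.0
```

```bash
python3 m.py
```

```text
t 22.52 ang 59.6 Mz [np.float64(0.18)] F [-3.6 -0.9  0. ] pos [0.5858 0.0845 0.1822] q7 0.44 q6 0.62
0.21991540677845478
```

{"name": "play_rows", "arguments": {"translation": [[0,0,0]], "delta_rot": [[0,0,4]], "grip": [-1]}}

```text
clock: 22.65
tool_pos: [0.5858, 0.0845, 0.1822]
eef_rot: [0.296, 0.955, 0.0, 0.001]
contact_force: [-4.1, -1.4, 1.2]
opening: 0.396
finger_force: 45.0
```

```bash
python3 m.py
```

```text
t 22.65 ang 55.6 Mz [np.float64(0.268)] F [-4.1 -1.4  1.2] pos [0.5858 0.0845 0.1822] q7 0.39 q6 0.62
0.12436157092452049
```

Joint 7 torque separates the two states: 0.22 when free, dropping to 0.12 with Mz at 0.27 exactly at the previous end angle. So the clutch slips there, by 23–58° so far. I'll turn 6° more to re-seat the clamp and open while still turning forward, so nothing backs off.

{"name": "play_rows", "arguments": {"translation": [[0,0,0],[0,0,0],[0,0,0],[0,0,0],[0,0,0],[0,0,0],[0,0,0],[0,0,0],[0,0,0]], "delta_rot": [[0,0,3],[0,0,3],[0,0,3],[0,0,1],[0,0,0],[0,0,0],[0,0,0],[0,0,0],[0,0,0]], "grip": [-1,-1,1,1,1,1,1,1,1]}}

```text
clock: 23.78
tool_pos: [0.5861, 0.0841, 0.1818]
eef_rot: [0.379, 0.926, 0.0, 0.001]
contact_force: [-0.6, -0.8, 0.2]
opening: 1.002
finger_force: 0.0
```

{"name": "play_rows", "arguments": {"translation": [[0,0,-0.01],[0,0,-0.02],[0,0,-0.03],[0,0,-0.03],[0,0,-0.03],[0,0,0],[0.03,0,0],[0.03,0,0],[0.03,0,0],[0.03,0,0],[0.03,0,0],[0,0,0]], "delta_rot": [[0,0,0],[0,0,0],[0,0,0],[0,0,0],[0,0,0],[0,0,0],[0,0,0],[0,0,0],[0,0,0],[0,0,0],[0,0,0],[0,0,0]], "grip": [1,1,1,1,1,1,1,1,1,1,1,1]}}

```text
clock: 25.28
tool_pos: [0.477, 0.1909, 0.3013]
eef_rot: [0.376, 0.926, 0.0, -0.0]
contact_force: [1.0, 0.2, -0.0]
opening: 0.998
finger_force: 0.0
```

```bash
python3 m.py; python3 - <<'E'
from h import *
o=[]
for n,(u,v) in(("side",(335,200)),("top",(317,190))):
    im=r.snapshot(n); o.append(cv2.resize(im[v-50:v+50,u-50:u+50],(400,400),interpolation=cv2.INTER_CUBIC))
cv2.imwrite("pics/end.png",np.hstack(o))
E
```

```text
t 25.27 ang 45.8 Mz [np.float64(0.005)] F [ 1.   0.2 -0. ] pos [0.477  0.1909 0.3013] q7 0.07 q6 0.73
-0.17226685769855976
```

View pics/end.png

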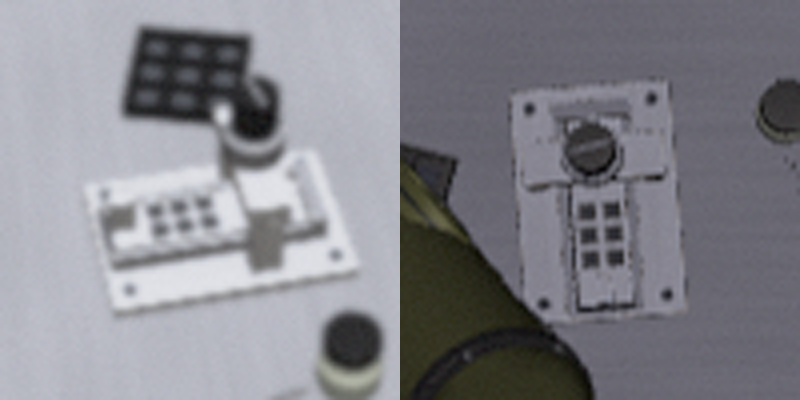

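The last picture shows the carrier flat in the channel and against the stop. The tray and jar haven't moved and the gripper is clear, so I'm handing in.

```bash
python3 -c "
from plant import r
print(r.finish_job())"
```

```text
the job is handed in; nothing more can be done
None
```

I slid the carrier against the stop, clamped it until the clutch slipped (an estimated 30–65°, under the quarter turn), let go and handed the job in; no verdict came back, and the slip angle and clamping force are inferred from torque readings, not measured directly.

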